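# Feed a wood slice round the drilling jig's curved rail

## Robot

A 7-joint arm with a two-finger parallel gripper is mounted at the origin on the work surface. World frame = base frame: x ahead of the robot, y to its left, z up, the work surface at z = 0. Lengths are in m, angles in rad, forces in N, time in s.
With the tool pointing down it reaches from about 0.4 to 0.85 m from the base axis. Payload 4.5 kg.
Tool frame: the origin (TCP) lies between the finger pads; the fingertips stand 19 mm ahead of it and the grasp point (between the pads) is the TCP; z points along the fingers, y is the line along which they close (so a half turn about z gives the same grasp; the last joint's range is limited). The gripper opens to 88 mm and grips with 3 to 60 N. Pads are 18 mm wide; open, the fingers measure 123 mm over their backs; the gripper's body (75 mm by 187 mm) begins 45 mm behind the grasp point.
Start: joints at [1.322, 0.689, -0.195, 1.565, 0.157, 0.902, -0.215], TCP at [0.174, -0.6, 0.258] pointing down, gripper open.
Joint ranges: [-3.01, 3.01], [-0.46, 2.08], [-1.47, 1.51], [0.13, 2.56], [-1, 4.14], [0.04, 2.09], [-2.66, 2.66]. Speed limits (rad/s): [2.57, 2.57, 3.14, 3.14, 3.14, 3.14, 3.14].

## Interface

Orientations are given as a 3x3 rotation matrix whose columns are the frame's x, y, z axes.
In Python, from plant import bot gives the robot as it stands. The module is installed in compiled form; this text tells all that it offers.
- The arm moves only by the tool arm_command, never from a script. Its argument "targets" is a list of rows, each an object of numbers: "fingers": the opening, from -1 (shut) to 1 (fully open); "dx", "dy", "dz": the shift along the tool's x, y, z as a fraction of full scale; "spin": the turn about the tool's z as a fraction of full scale. A call has 1 to 8 rows; each row is the pose to reach, as a shift and turn from the pose commanded when the call began, along the tool's axes at that moment; what a row does not reach only later rows make up. Full scale, the value 1, is 0.5 m for a shift and pi/4 rad for a turn. A row lasts 1/10 s, in which the tool goes at most 50 mm and 8.59 degrees, less where a joint would pass 70% of its speed; a pose out of reach is approached as far as the arm can. A call with a number of a shift or a turn outside -1 to 1 is refused whole. A call with a gripper value outside its range is refused whole. The fingers move at their own pace and stop on an object; "newtons" is the grip in N (left out, the last holds). Time passes only in rows, so rows that repeat a pose let the fingers close. It gives the time, the measured TCP pose, the force, the opening and the grip force at its end, in the units of the state.
- bot.observe(): the state, without advancing time (a new reading comes with each control period).
- bot.camera(name): name is "side" or "top" or "wrist"; returns (picture, depth): 400x640x3 uint8, red, green, blue; 400x640 float32, m along the optical axis (not along the pixel's ray), 0 where there is no reading.
- bot.camera_params(name): a dict with "intrinsics" (3x3 intrinsics, pixels), "cam_to_world" (4x4, takes a point from camera to world coordinates); the wrist camera has in their place "hand_eye" (4x4, takes a point from camera to tool coordinates, whose origin is the TCP and whose axes are the flange's). Camera axes: x right, y down, z forward; pixel columns grow to the right and rows downward; lengths in m; the calibration is good to about 2 mm. A picture is of the moment at which its call begins: read the wrist's pose just before it. camera_params takes no time and is no camera call.
- bot.close_job(): hands the job in; it is judged then, once.
The state is a dict: "time": time; "joints": joint angles; "qvel": joint speeds; "tau": joint torques, N m; "tcp_pos": TCP position; "ee_rot": TCP orientation; "force": force on the tool from outside, world axes, zero at the start; "wrist_torque": the same for the moment, N m; "finger_gap": finger opening in m; "gripper_force": force on a finger pad.
Only numpy, scipy, OpenCV 4.12 (cv2) and the standard library are available. Lean on these libraries where they do the work, as an engineer would, in place of code of your own. Each camera call takes 0.05 s, during which the arm holds its last target. There are 200 camera calls.

## Task

Take the small thick wood slice from the table and lay it flat in the open straight infeed of the wooden feed jig, then let go. With the closed fingertips slide it along the outer rail, round the bend past the sprung shoe (flat on the board, never lifted, staying against the rail) and into the pocket until it is fully home against the pad of the steel end stop, wherever that is set; press it there with about 10 N for a second (over 15 N would shift the pad), and move the gripper away. Feel your way: nothing may load the jig with more than about 20 N, and leave the other things on the table alone.

Things in the scene. Friction and masses are not known exactly. Their poses are not given: they have to be found in the camera images.
- slice: The work piece: a round slice of a branch with dark bark edge and pale ringed top, 56 mm diameter, 24 mm thick, 40 to 80 g. Origin at the centre of its underside, z up through its thickness. Starts flat on the table, left or right of the jig. Wood on wood slides with a friction coefficient of about 0.6.
- jig: Feed jig, fixed: L-shaped plywood board, top 12 mm over the table, wooden rails 18 mm high, 16 wide on it. Origin on the table under the bend's centre; x away from the robot, y left, z up. Outer rail's guiding face (jig frame, mm): x=103 from y=165 to 0 (infeed), quarter circle radius 103 about the origin from (103,0) to (0,-103), then y=-103 from x=0 to -135 (outfeed). Board ends at y=170.
- infeed (a point): Where to lay the slice: centre of its underside when it touches the outer rail in the middle of the infeed, at (75, 105, 12) mm in the jig's frame; a few mm clear of the rail (smaller x) is fine. No inner rail here: free room for fingers before and behind it along the jig's y. From here the slice travels towards the jig's -y, against the rail (x = 75).
- bend (a point): Centre of the slice's underside halfway round the bend when it touches the rail, at (53, -53, 12) mm in the jig's frame. Slice centre runs on a 75 mm radius about the jig's origin from (75, 0) to (0, -75). No inner rail, only the sprung shoe; keep the slice in by pushing it against the outer rail. Pushed more than about 15 degrees into the rail it wedges and jams.
- shoe_tip (a point): Tip of a sprung shoe (black, round, 16 mm wide, tip radius 8 mm, 3 to 15 mm over the board) inside the bend opposite point bend, 52 mm from the jig's origin. It stands 5 mm into the slice's way and slides back up to 12 mm, squeezing the passing slice against the rail: about 1.5 N at first, 3 N when back 5 mm, more when passed fast (damped). Behind it a fixed block, 18 mm high.
- nose (a point): The rounded tip (8 mm radius, 18 mm above the board) of the short inner rail of the pocket, at (-37, -35) mm in the jig's frame, on the rail's top. The inner rail's guiding face is y = -43 mm, from here to the stop, so the pocket is 60 mm wide; a slice that is not against the outer rail can catch on this nose.
- home (a point): Centre of the slice's underside at the deepest possible home, (-85, -75, 12) mm in the jig's frame, when the stop's pad is screwed right in. As the pad may stand up to 26 mm further out, the slice is really fully home somewhere between x = -85 and x = -59 mm: where it meets the pad. It gets there travelling towards the jig's -x.
- stop: End stop of the pocket: a fixed steel block 18 mm thick, 60 wide, 20 high across the pocket, origin at the foot of its face at (-118, -73, 12) mm in the jig frame, axes as the jig. A steel pad (34 wide, 16 high, rigid, stays put) on a screw stands out of it towards +x; its front is 5 to 31 mm before the block, set differently each time and not measured: find it by feel. Do not load it over 15 N.
- big_slice: Bystander: a larger, thinner wood slice, 84 mm diameter, 14 mm thick, flat on the table on the other side of the jig. Origin at the centre of its underside. Leave alone.
- glue: Bystander: a white glue bottle, 54 mm diameter, 130 mm high, standing beyond the jig to the left. Origin at the centre of its underside. Leave alone.
- tray: Bystander: an open red plastic tray, 120 x 170 mm, 45 mm high, beyond the jig to the right. Origin at the centre of its underside. Leave alone.
Things that resemble listed ones, but are neither listed nor needed, are in the scene too. What is shaped like the slice but pink is not meant.

How it is judged:
On the way, in this order (a step that is already met when the one before it is completed fails the run):
1. the slice lies flat on the jig's board in the infeed, centre within 20 mm of its place against the rail, and the fingers have let go (x of slice in the frame of jig between 0.055 and 0.08 m and y of slice in the frame of jig between 0.04 and 0.15 m and z of slice in the frame of jig below 0.016 m and angle between slice's own z axis and vertical below 0.1 rad and contact force between the fingers and slice below 0.2 N), for 0.2 s.
2. the slice is in the middle of the bend, flat on the board and within 10 mm of the rail (x of slice in the frame of jig above 0.03 m and y of slice in the frame of jig below -0.03 m and horizontal distance between slice and jig above 0.065 m and z of slice in the frame of jig below 0.016 m and angle between slice's own z axis and vertical below 0.1 rad).
3. the slice is pressed against the end stop with more than 6 N for 0.3 s (contact force between slice and stop above 6 N and z of slice in the frame of jig below 0.016 m and angle between slice's own z axis and vertical below 0.1 rad), for 0.3 s.
At the end, for the whole second after the job is handed in: the slice lies flat (tilt under 0.1 rad) and at rest in the pocket, where it was pressed against the stop: its centre between x = -87.5 and -56.5 mm in the jig's frame (the pad's range and 2.5 mm) and between the pocket's two rails (x of slice in the frame of jig between -0.0875 and -0.0565 m and y of slice in the frame of jig between -0.078 and -0.068 m and z of slice in the frame of jig below 0.016 m and angle between slice's own z axis and vertical below 0.1 rad and linear speed of slice below 0.01 m/s); the robot touches nothing.
It fails at once if the jig as a whole is loaded with more than 22 N, or its end stop with more than 16 N (contact force between jig and anything else above 22 N or contact force between stop and anything else above 16 N).
It fails at once if the slice is lifted 8 to 50 mm off, or lowered on to, the bend or the outfeed instead of sliding there (x of slice in the frame of jig between -0.13 and 0.12 m and y of slice in the frame of jig between -0.13 and 0.02 m and z of slice in the frame of jig between 0.02 and 0.062 m).
It fails at once if the slice strays more than 15 mm from the rail in the bend (x of slice in the frame of jig above 0 m and y of slice in the frame of jig below 0 m and horizontal distance between slice and jig below 0.06 m and z of slice in the frame of jig below 0.03 m).
It fails at once if the large slice, glue bottle or tray is moved more than 20 mm (distance of any of big_slice, glue, tray from where it was at the start of the episode above 0.02 m).
It also fails if it takes over 72 s, if anything falls off the work surface, if the arm or the gripper's body presses on something with over 40 N, if the wrist force passes 120 N, or if a joint passes its speed limit or range.

## Working session

There is one attempt and no reset: what is moved stays moved. The work goes in short steps, Python scripts to look and compute and a tool call to move; the robot and the scene stay as the last step left them, time stands still between calls to the robot, and variables do not carry over. Pictures are saved under pics/ and viewed, at most 10 in all, crops included, and the job is handed in when it is done.

Besides the shell and the picture viewer there is one more tool, called as a command line: name --argument value ..., lists and objects as JSON in quotes. arm_command: Moves the arm, as the interface text tells. Shift numbers are shares of 0.5 m and turn numbers shares of pi/4 rad, none past 1 either way. Its arguments: {"type":"object","properties":{"targets":{"type":"array"},"newtons":{"type":"number"}},"required":["targets"]}

```bash
mkdir -p pics
cat > h.py <<'E'
import numpy as np, cv2
from plant import bot
def shot(n):
    s=bot.observe(); im,d=bot.camera(n); p=bot.camera_params(n)
    if n=='wrist':
        T=np.eye(4);T[:3,:3]=s['ee_rot'];T[:3,3]=s['tcp_pos'];T=T@p['hand_eye']
    else: T=p['cam_to_world']
    return im,d,np.array(p['intrinsics']),np.array(T)
def save(im,f): cv2.imwrite('pics/'+f,im[:,:,::-1])
def pt(u,v,d,K,T):
    z=np.median([x for x in d[v-1:v+2,u-1:u+2].ravel() if x>0] or [0])
    return (T@np.array([(u-K[0,2])/K[0,0]*z,(v-K[1,2])/K[1,1]*z,z,1]))[:3]
def ray(u,v,z,K,T):
    r=T[:3,:3]@np.array([(u-K[0,2])/K[0,0],(v-K[1,2])/K[1,1],1]); return T[:3,3]+r*(z-T[2,3])/r[2]
E
python3 - <<'E'
from h import *
s=bot.observe();print(s['time'],s['tcp_pos'],s['ee_rot'],s['force'])
for n in('top','side'):
    im,d,K,T=shot(n);save(im,n+'0.png');np.savez(n+'0',im=im,d=d,K=K,T=T);print(K,T.round(3))
E
```

```text
0.0 [ 0.17420509 -0.59959191  0.25687178] [[ 9.60253199e-01  2.79129696e-01 -6.36995717e-04]
 [ 2.79130401e-01 -9.60251524e-01  1.79729497e-03]
 [-1.09997710e-04 -1.90366311e-03 -9.99998182e-01]] [ 0.36200908  0.36907996 -0.25596117]
[[456.88243663   0.         316.72373998]
 [  0.         456.88243663 195.10387997]
 [  0.           0.           1.        ]] [[-0.017 -0.987  0.16   0.372]
 [-1.     0.02   0.015  0.008]
 [-0.018 -0.16  -0.987  1.269]
 [ 0.     0.     0.     1.   ]]
[[374.19959244   0.         323.06986007]
 [  0.         374.19959244 205.07531257]
 [  0.           0.           1.        ]] [[ 0.997 -0.06   0.053  0.518]
 [-0.077 -0.55   0.832 -0.745]
 [-0.02  -0.833 -0.553  0.555]
 [ 0.     0.     0.     1.   ]]
```

View pics/top0.png

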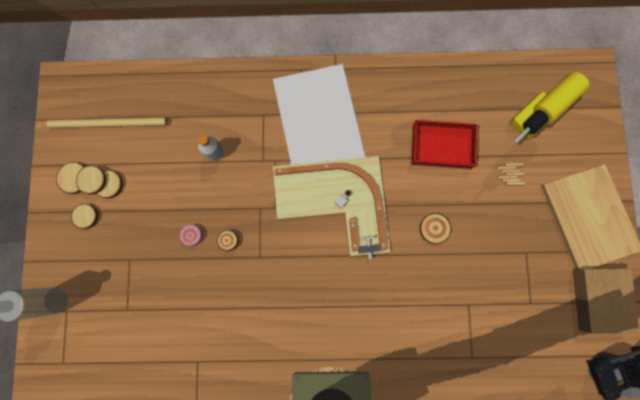

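View pics/side0.png

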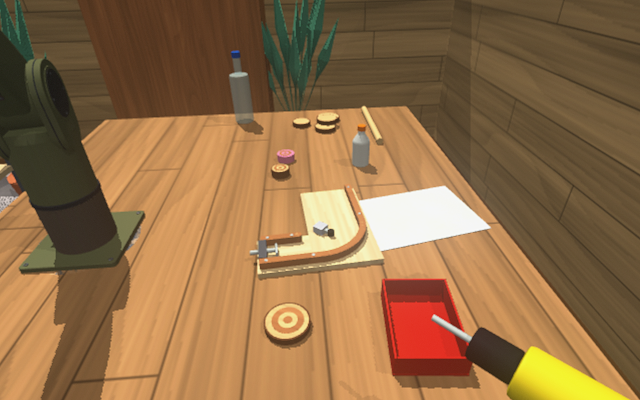

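The top view shows the slice at about (228,240), the pink lookalike at (190,235), the jig spanning (275–390, 155–255), the stop at (370,248), and the big slice at (436,228). Next I'll enlarge the slice and jig.

Run:
```python
from h import *
a=np.load('top0.npz');c=a['im'][145:265,210:400];save(cv2.resize(c,None,fx=4,fy=4,interpolation=cv2.INTER_CUBIC),'crop1.png')
for q in [(228,239),(300,205),(435,228),(208,150)]:print(q,pt(*q,a['d'],a['K'],a['T']).round(4))
b=np.load('side0.npz')
for q in [(280,169),(288,322)]:print(q,pt(*q,b['d'],b['K'],b['T']).round(4))
```

```text
(228, 239) [0.457  0.2705 0.0243]
(300, 205) [0.5486 0.0737 0.0104]
(435, 228) [ 0.4772 -0.2953  0.0153]
(208, 150) [0.6902 0.3133 0.0905]
(280, 169) [0.4548 0.2672 0.023 ]
(288, 322) [ 0.4788 -0.3003  0.0147]
```

View pics/crop1.png

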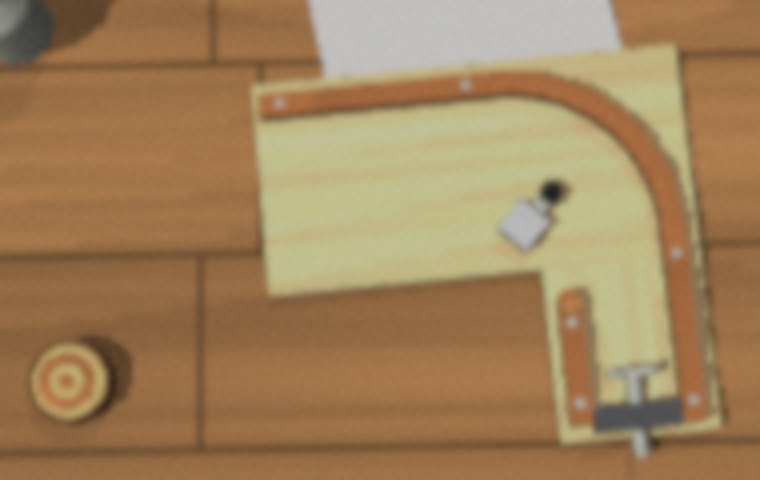

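The crop shows the slice centre at about (69,382), the outer rail curving from (262,105) to (693,410), the shoe at (552,191), the nose at (571,290) and the stop block's front edge near (640,407). The pad stands well out, at about (638,370). I'll fit the jig pose from the depth points on the rails.

```bash
cat > fit.py <<'E'
from h import *
from scipy.optimize import least_squares
def cloud(d,K,T):
    v,u=np.nonzero(d>0);z=d[v,u];return (T[:3,:3]@np.array([(u-K[0,2])/K[0,0]*z,(v-K[1,2])/K[1,1]*z,z])).T+T[:3,3],u,v
def fit(P,p0,tol):
    def rail(q):
        x,y=q.T*1000
        dd=np.where((y>0),x-111,np.where(x>0,np.hypot(x,y)-111,-y-111))
        return dd
    def loc(p): c,s=np.cos(p[2]),np.sin(p[2]);return (P[:,:2]-p[:2])@np.array([[c,-s],[s,c]])
    p=np.array(p0)
    for t in tol:
        q=loc(p);ok=(abs(rail(q))<t)&(q[:,1]<.15)&(q[:,0]>-.095)
        P0=P;P=P[ok];r=least_squares(lambda p:rail(loc(p)),p,loss='soft_l1',f_scale=2,x_scale=[.01,.01,.05]);p=r.x
        print(ok.sum(),p.round(4),np.std(r.fun).round(2));P=P0
    return p
E
python3 - <<'E'
from fit import *
for n in('top','side'):
    a=np.load(n+'0.npz');P,u,v=cloud(a['d'],a['K'],a['T'])
    m=(P[:,2]>.025)&(P[:,2]<.035)&(P[:,0]>.4)&(P[:,0]<.75)&(abs(P[:,1])<.2)
    # rough start from top crop points
    A=np.load('top0.npz');g=lambda x,y,z:ray(210+x/4,145+y/4,z,A['K'],A['T'])
    sh=g(552,191,.027);no=g(571,290,.03)
    p=fit(P[m],[sh[0]-.034,sh[1]+.028,.09],[14,10,8,8]);
    c,s=np.cos(p[2]),np.sin(p[2]);R=np.array([[c,-s],[s,c]])
    for nm,q in(('shoe',sh),('nose',no),('block',g(640,407,.032)),('pad',g(638,370,.028))):print(nm,((q[:2]-p[:2])@R*1000).round(1))
    print('infeed',p[:2]+R@[.075,.105],'slice',g(69,382,.024))
E
```

```text
889 [ 0.5438 -0.0286  0.0808] 4.94
892 [ 0.5437 -0.0287  0.0791] 4.94
841 [ 0.5438 -0.0288  0.0788] 4.65
842 [ 0.5439 -0.0288  0.0797] 4.66
shoe [ 31.3 -33.5]
nose [-38.4 -38.8]
block [-121.7  -76.1]
pad [-96.7 -78. ]
infeed [0.61030091 0.08179344] slice [0.45293837 0.27252639 0.024     ]
931 [ 0.5446 -0.0317  0.073 ] 5.21
916 [ 0.5446 -0.0319  0.0774] 5.08
839 [ 0.5445 -0.0329  0.0773] 4.58
815 [ 0.5444 -0.0333  0.078 ] 4.42
shoe [ 31.1 -28.9]
nose [-38.5 -34.3]
block [-121.8  -71.8]
pad [-96.8 -73.7]
infeed [0.61101102 0.07720144] slice [0.45293837 0.27252639 0.024     ]
```

```bash
cat > go.py <<'E'
import sys;from h import *
J=np.array([.544,-.031]);YAW=.078
def jig(x,y): c,s=np.cos(YAW),np.sin(YAW);return J+np.array([c*x-s*y,s*x+c*y])/1000
def go(x,y,z,yawdeg=None,s=None):
    s=s or bot.observe();R=s['ee_rot'];d=R.T@(np.array([x,y,z])-s['tcp_pos'])/.5
    yw=np.degrees(np.arctan2(R[1,1],R[0,1]))
    sp=0 if yawdeg is None else -((yawdeg-yw+180)%360-180)/45
    print('dx %.4f dy %.4f dz %.4f spin %.3f'%(*d,sp),'yaw',yw.round(1),'F',s['force'].round(2),'t',s['time'])
E
python3 - <<'E'
from go import *
go(.45,-.25,.26,95);go(.455,.27,.2,95)
E
```

```text
dx 0.7249 dy -0.5177 dz -0.0053 spin -3.751 yaw -73.8 F [-0.65 -0.65 -0.57] t 0.1
dx 1.0247 dy -1.5134 dz 0.1163 spin -3.751 yaw -73.8 F [-0.65 -0.65 -0.57] t 0.1
```

arm_command --targets '[{"dx": 0.36,"dy": -0.26,"dz": 0,"spin": -0.5,"fingers": 1},{"dx": 0.73,"dy": -0.52,"dz": 0,"spin": -1},{"dx": 0.73,"dy": -0.52,"dz": 0,"spin": -1},{"dx": 0.73,"dy": -0.52,"dz": 0,"spin": -1},{"dx": 0.73,"dy": -0.6,"dz": 0,"spin": -1},{"dx": 0.73,"dy": -0.7,"dz": 0,"spin": -1},{"dx": 0.73,"dy": -0.8,"dz": 0,"spin": -1},{"dx": 0.73,"dy": -0.9,"dz": 0,"spin": -1}]'

```text
invalid input at $.targets[1]: expected keys fingers, dx, dy, dz, spin
```

Run:
```python
from go import *
print(bot.observe()['tcp_pos'],bot.observe()['joints'].round(2));go(.455,.27,.2,95)
```

```text
[ 0.17416588 -0.59968817  0.2569698 ] [ 1.32  0.69 -0.19  1.57  0.16  0.9  -0.22]
dx 1.0247 dy -1.5134 dz 0.1163 spin -3.751 yaw -73.8 F [-0.65 -0.65 -0.57] t 0.1
```

arm_command --targets '[{"dx": 0.73,"dy": -0.52,"dz": 0,"spin": -1,"fingers": 1},{"dx": 0.73,"dy": -0.52,"dz": 0,"spin": -1,"fingers": 1},{"dx": 0.73,"dy": -0.52,"dz": 0,"spin": -1,"fingers": 1},{"dx": 0.73,"dy": -0.52,"dz": 0,"spin": -1,"fingers": 1},{"dx": 0.73,"dy": -0.52,"dz": 0,"spin": -1,"fingers": 1},{"dx": 0.73,"dy": -0.52,"dz": 0,"spin": -1,"fingers": 1},{"dx": 0.73,"dy": -0.52,"dz": 0,"spin": -1,"fingers": 1},{"dx": 0.73,"dy": -0.52,"dz": 0,"spin": -1,"fingers": 1}]'

```text
time: 0.9
tcp_pos: [0.4232, -0.2848, 0.2575]
ee_rot: [[0.482, 0.876, -0.0], [0.876, -0.482, 0.0], [-0.0, -0.0, -1.0]]
force: [0.2, -0.1, -0.8]
finger_gap: 0.0881
gripper_force: 0.0
```

Run:
```python
from go import *
print(bot.observe()['tcp_pos'],bot.observe()['joints'].round(2));go(.455,.2,.2,95);go(.46,.0,.2,95)
```

```text
[ 0.42320445 -0.28477804  0.25753448] [ 0.75  0.56 -0.39  1.9   0.3   0.74 -0.32]
dx 0.8801 dy -0.4116 dz 0.1152 spin -2.752 yaw -28.8 F [ 0.22 -0.15 -0.77] t 0.9
dx 0.5345 dy -0.2100 dz 0.1151 spin -2.752 yaw -28.8 F [ 0.22 -0.15 -0.77] t 0.9
```

arm_command --targets '[{"dx": 0.88,"dy": -0.41,"dz": 0,"spin": -1,"fingers": 1},{"dx": 0.88,"dy": -0.41,"dz": 0,"spin": -1,"fingers": 1},{"dx": 0.88,"dy": -0.41,"dz": 0,"spin": -1,"fingers": 1},{"dx": 0.88,"dy": -0.41,"dz": 0,"spin": -1,"fingers": 1},{"dx": 0.88,"dy": -0.41,"dz": 0,"spin": -1,"fingers": 1},{"dx": 0.88,"dy": -0.41,"dz": 0,"spin": -1,"fingers": 1},{"dx": 0.88,"dy": -0.41,"dz": 0,"spin": -1,"fingers": 1},{"dx": 0.88,"dy": -0.41,"dz": 0,"spin": -1,"fingers": 1}]'

```text
time: 1.7
tcp_pos: [0.4488, 0.1144, 0.2575]
ee_rot: [[-0.279, 0.96, -0.0], [0.96, 0.279, -0.0], [-0.0, -0.0, -1.0]]
force: [1.9, 0.1, 0.0]
finger_gap: 0.0882
gripper_force: 0.0
```

Run:
```python
from go import *
print(bot.observe()['tcp_pos'],bot.observe()['joints'].round(2));go(.455,.27,.2,95)
im,d,K,T=shot('wrist');save(im,'w1.png');np.savez('w1',im=im,d=d,K=K,T=T)
```

```text
[0.44884274 0.11444242 0.25754359] [ 0.03  0.53 -0.58  2.02  0.44  0.71 -0.54]
dx 0.2954 dy 0.0986 dz 0.1150 spin -1.751 yaw 16.2 F [1.91 0.06 0.02] t 1.7
```

View pics/w1.png

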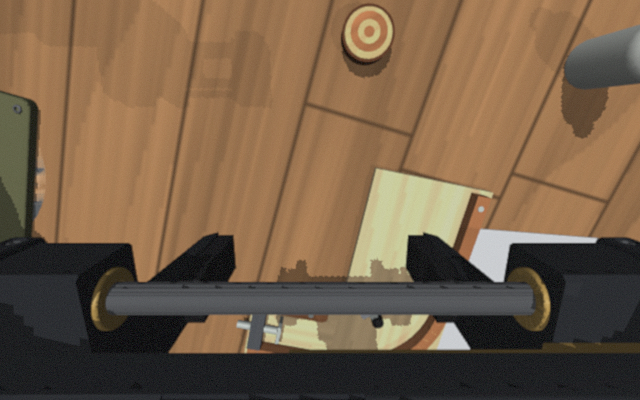

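Wrist view: the slice top is centred at (369,32), with the jig infeed end at (430,185).

Run:
```python
from go import *
a=np.load('w1.npz');K,T=a['K'],a['T']
print(ray(369,32,.024,K,T),pt(369,32,a['d'],K,T),T.round(3)[:3,3])
A=np.load('top0.npz');print('pink',ray(190,234.5,.024,A['K'],A['T']))
go(.454,.2715,.15);go(.454,.2715,.024)
```

```text
[0.45530254 0.27701056 0.024     ] [0.45510051 0.27621497 0.02692025] [0.43  0.178 0.386]
pink [0.4711812  0.37500147 0.024     ]
dx 0.2730 dy 0.0922 dz 0.2207 spin 0.000 yaw 17.0 F [2.08 7.14 1.64] t 1.75
dx 0.2707 dy 0.0905 dz 0.4726 spin 0.000 yaw 17.0 F [2.08 7.14 1.64] t 1.75
```

arm_command --targets '[{"dx": 0.272,"dy": 0.092,"dz": 0.22,"spin": 0,"fingers": 1},{"dx": 0.272,"dy": 0.092,"dz": 0.22,"spin": 0,"fingers": 1},{"dx": 0.272,"dy": 0.092,"dz": 0.22,"spin": 0,"fingers": 1},{"dx": 0.272,"dy": 0.092,"dz": 0.22,"spin": 0,"fingers": 1},{"dx": 0.272,"dy": 0.092,"dz": 0.22,"spin": 0,"fingers": 1},{"dx": 0.272,"dy": 0.092,"dz": 0.22,"spin": 0,"fingers": 1}]'

```text
time: 2.35
tcp_pos: [0.455, 0.2555, 0.1472]
ee_rot: [[-0.28, 0.96, -0.001], [0.96, 0.28, -0.002], [-0.001, -0.002, -1.0]]
force: [-0.4, -1.3, -0.3]
finger_gap: 0.0884
gripper_force: 0.0
```

Run:
```python
from go import *
print(bot.observe()['tcp_pos'],bot.observe()['qvel'].round(3))
im,d,K,T=shot('wrist');save(im,'w2.png');np.savez('w2',im=im,d=d,K=K,T=T)
im2,d2,K2,T2=shot('top')
go(.454,.273,.023)
P=np.load('w2.npz')
from fit import cloud
P,u,v=cloud(d,K,T);m=(abs(P[:,2]-.024)<.008)&(np.hypot(P[:,0]-.454,P[:,1]-.273)<.045)
print(m.sum(),P[m].mean(0),P[m].min(0),P[m].max(0))
```

```text
[0.45495076 0.25553103 0.14723096] [ 0.037 -0.03   0.009  0.011 -0.001  0.004 -0.003]
dx 0.0373 dy 0.0069 dz 0.2503 spin 0.000 yaw 16.1 F [-0.6   0.05  0.14] t 2.45
3590 [0.45439172 0.27651161 0.02643044] [0.42698131 0.247648   0.01634881] [0.48251212 0.30355442 0.02884894]
```

View pics/w2.png

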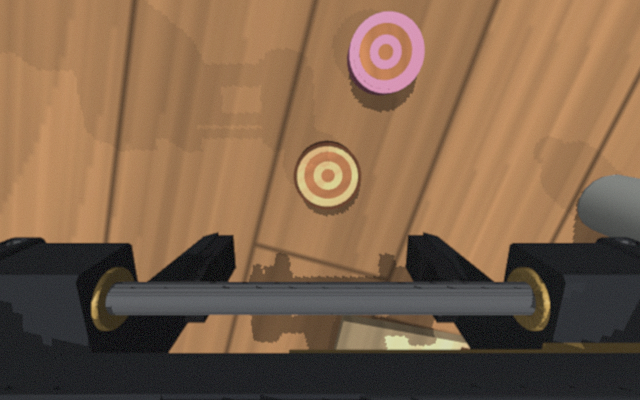

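Wrist view: the slice is centred at (328,176) and the pink one at (386,53), well clear of the fingers. The cloud puts the slice at about (0.4545, 0.2755) with its top at 0.025. I'll descend and grip.

Run:
```python
from go import *
go(.4545,.2755,.023)
```

```text
dx 0.0419 dy 0.0092 dz 0.2502 spin 0.000 yaw 16.1 F [-0.6   0.05  0.14] t 2.45
```

arm_command --targets '[{"dx": 0.042,"dy": 0.009,"dz": 0.06,"spin": 0,"fingers": 1},{"dx": 0.042,"dy": 0.009,"dz": 0.14,"spin": 0,"fingers": 1},{"dx": 0.042,"dy": 0.009,"dz": 0.22,"spin": 0,"fingers": 1},{"dx": 0.042,"dy": 0.009,"dz": 0.25,"spin": 0,"fingers": 1},{"dx": 0.042,"dy": 0.009,"dz": 0.25,"spin": 0,"fingers": 1},{"dx": 0.042,"dy": 0.009,"dz": 0.25,"spin": 0,"fingers": 1}]'

```text
time: 3.05
tcp_pos: [0.4547, 0.2767, 0.0237]
ee_rot: [[-0.277, 0.961, 0.001], [0.961, 0.277, 0.0], [-0.0, 0.001, -1.0]]
force: [-0.9, 0.0, 0.6]
finger_gap: 0.0883
gripper_force: 0.0
```

arm_command --newtons 12 --targets '[{"dx": 0,"dy": 0,"dz": 0,"spin": 0,"fingers": -1},{"dx": 0,"dy": 0,"dz": 0,"spin": 0,"fingers": -1},{"dx": 0,"dy": 0,"dz": 0,"spin": 0,"fingers": -1},{"dx": 0,"dy": 0,"dz": 0,"spin": 0,"fingers": -1},{"dx": 0,"dy": 0,"dz": 0,"spin": 0,"fingers": -1},{"dx": 0,"dy": 0,"dz": 0,"spin": 0,"fingers": -1}]'

```text
time: 3.65
tcp_pos: [0.454, 0.2776, 0.0231]
ee_rot: [[-0.279, 0.96, 0.001], [0.96, 0.279, 0.0], [-0.0, 0.001, -1.0]]
force: [0.3, -0.5, 4.7]
finger_gap: 0.0559
gripper_force: 12.0
```

Run:
```python
from go import *
s=bot.observe();print(s['tcp_pos'],s['finger_gap'],s['gripper_force'])
go(.4545,.2755,.12);x,y=jig(74,105);print(x,y);go(x,y,.12,94.5)
```

```text
[0.45400094 0.27760707 0.02307798] 0.055887740043738005 11.999936462379992
dx -0.0043 dy -0.0001 dz -0.1938 spin 0.000 yaw 16.2 F [ 0.31 -0.51  4.74] t 3.65
0.6095933082407013 0.07944690088019828
dx -0.4674 dy 0.1884 dz -0.1937 spin -1.740 yaw 16.2 F [ 0.31 -0.51  4.74] t 3.65
```

Run:
```python
from go import *
go(.65,.03,.25,61)
```

```text
dx -0.5849 dy 0.2385 dz -0.4537 spin -0.996 yaw 16.2 F [ 0.31 -0.51  4.74] t 3.65
```

arm_command --targets '[{"dx": 0,"dy": 0,"dz": -0.1,"spin": 0,"fingers": -1},{"dx": 0,"dy": 0,"dz": -0.2,"spin": 0,"fingers": -1},{"dx": -0.1,"dy": 0.04,"dz": -0.28,"spin": -0.2,"fingers": -1},{"dx": -0.2,"dy": 0.08,"dz": -0.35,"spin": -0.4,"fingers": -1},{"dx": -0.3,"dy": 0.12,"dz": -0.4,"spin": -0.6,"fingers": -1},{"dx": -0.4,"dy": 0.16,"dz": -0.45,"spin": -0.8,"fingers": -1},{"dx": -0.5,"dy": 0.2,"dz": -0.45,"spin": -1,"fingers": -1},{"dx": -0.585,"dy": 0.239,"dz": -0.454,"spin": -1,"fingers": -1}]'

```text
time: 4.45
tcp_pos: [0.6154, 0.0722, 0.242]
ee_rot: [[-0.879, 0.477, 0.0], [0.477, 0.879, 0.001], [-0.0, 0.001, -1.0]]
force: [0.8, 1.6, -0.9]
finger_gap: 0.0556
gripper_force: 12.0
```

arm_command --targets '[{"dx": 0,"dy": 0,"dz": 0,"spin": 0,"fingers": -1},{"dx": 0,"dy": 0,"dz": 0,"spin": 0,"fingers": -1},{"dx": 0,"dy": 0,"dz": 0,"spin": 0,"fingers": -1},{"dx": 0,"dy": 0,"dz": 0,"spin": 0,"fingers": -1}]'

```text
time: 4.85
tcp_pos: [0.6136, 0.0755, 0.2409]
ee_rot: [[-0.878, 0.479, -0.001], [0.479, 0.878, 0.0], [0.001, -0.0, -1.0]]
force: [-0.2, -0.6, -0.8]
finger_gap: 0.0557
gripper_force: 12.0
```

Run:
```python
from fit import *
from go import go
s=bot.observe();print(s['tcp_pos'],s['finger_gap'],s['gripper_force'],s['qvel'].round(3))
im,d,K,T=shot('wrist');save(im,'w3.png');np.savez('w3',im=im,d=d,K=K,T=T)
P,u,v=cloud(d,K,T)
m=(P[:,2]>.026)&(P[:,2]<.037)&(P[:,0]>.4)&(P[:,0]<.75)&(abs(P[:,1])<.2)
fit(P[m],[.544,-.031,.078],[14,10,8,8])
```

```text
[0.61357371 0.07548121 0.24089002] 0.05567418177433505 12.000037436373532 [-0.001 -0.002  0.003 -0.006  0.005  0.002  0.004]
2920 [ 0.5419 -0.0262  0.0646] 5.15
2970 [ 0.5415 -0.0262  0.0622] 5.0
2711 [ 0.541  -0.0254  0.0624] 4.42
2597 [ 0.5409 -0.0249  0.0636] 4.15
```

View pics/w3.png

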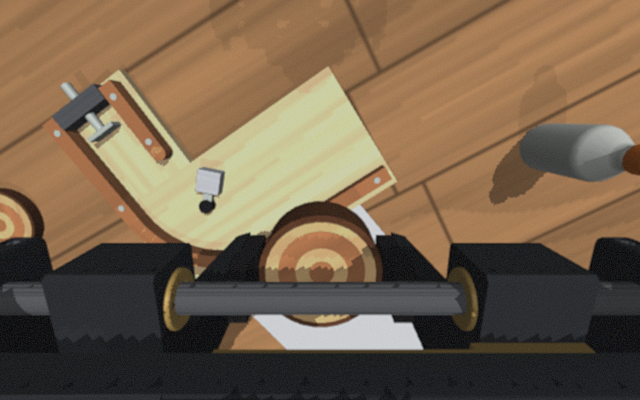

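Wrist view: the slice is held flat between the fingers. The jig shows the stop at (80,107), pad at (104,130), nose at (162,152), shoe at (207,205) and rail end at (380,180). I'll take an enlarged crop for a landmark fit.

Run:
```python
from h import *
a=np.load('w3.npz');c=a['im'][60:245,40:240];save(cv2.resize(c,None,fx=3.2,fy=3.2,interpolation=cv2.INTER_CUBIC),'crop3.png')
```

```text
(no output)
```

View pics/crop3.png

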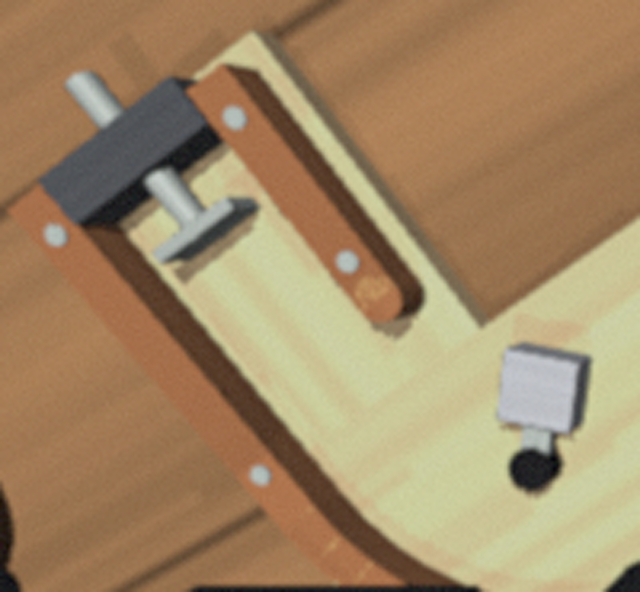

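Run:
```python
from h import *
from scipy.optimize import least_squares
a=np.load('w3.npz');K,T=a['K'],a['T'];A=np.load('top0.npz')
g=lambda x,y,z:ray(40+x/3.2,60+y/3.2,z/1000,K,T)[:2]
gt=lambda x,y,z:ray(210+x/4,145+y/4,z/1000,A['K'],A['T'])[:2]
W=[(55,235,30,None,-111),(260,475,30,None,-111),(234,117,30,None,-35),(346,262,30,None,-35),(125,232,12,None,-103),(330,468,12,None,-103),(533,468,27,31.1,-31.1),(149,175,32,-118,-73)]
Tp=[(693,400,30,None,-111),(676,253,30,None,-111),(571,322,30,None,-35),(580,402,30,None,-35),(280,103,30,111,None),(465,85,30,111,None),(552,191,27,31.1,-31.1),(640,407,32,-118,-73)]
for nm,L,f in(('wrist',W,g),('top',Tp,gt)):
    w=np.array([f(*l[:3]) for l in L])
    def loc(p,w=w): c,s=np.cos(p[2]),np.sin(p[2]);return (w-p[:2])@np.array([[c,-s],[s,c]])*1000
    def res(p):
        q=loc(p);return np.array([q[i,k]-l[3+k] for i,l in enumerate(L) for k in(0,1) if l[3+k] is not None])
    r=least_squares(res,[.544,-.031,.078],x_scale=[.01,.01,.1]);print(nm,r.x.round(4),r.fun.round(1))
    ex=[(382,297,30),(165,262,28),(255,208,28)] if nm=='wrist' else [(571,290,30),(638,370,28)]
    print('nose,pad',loc(r.x,np.array([f(*e) for e in ex])).round(1).tolist())
```

```text
wrist [ 0.5455 -0.0276  0.086 ] [-0.9 -1.6 -0.3 -1.1 -0.5  1.3 -0.2  0.5  0.2  2.7]
nose,pad [[-45.3, -33.8], [-95.7, -88.7], [-92.0, -50.7]]
top [ 0.5431 -0.0313  0.0721] [ 0.2  0.5  0.6  0.  -0.   0.7  1.4  0.3 -2.1 -1.6]
nose,pad [[-37.1, -36.7], [-95.1, -76.3]]
```

```bash
sed -i 's/^J=.*/J=np.array([.5443,-.0295]);YAW=.078/' go.py
python3 - <<'E'
from go import *
x,y=jig(70,105);go(x,y,.065,94.5);print(x,y)
E
```

```text
dx 0.0185 dy 0.0018 dz 0.3519 spin -0.736 yaw 61.4 F [-0.18  0.04 -1.43] t 4.9
0.6059054700727763 0.08063521715197307
```

arm_command --targets '[{"dx": 0.018,"dy": 0.002,"dz": 0.06,"spin": -0.19,"fingers": -1},{"dx": 0.018,"dy": 0.002,"dz": 0.14,"spin": -0.38,"fingers": -1},{"dx": 0.018,"dy": 0.002,"dz": 0.22,"spin": -0.57,"fingers": -1},{"dx": 0.018,"dy": 0.002,"dz": 0.3,"spin": -0.736,"fingers": -1},{"dx": 0.018,"dy": 0.002,"dz": 0.35,"spin": -0.736,"fingers": -1},{"dx": 0.018,"dy": 0.002,"dz": 0.35,"spin": -0.736,"fingers": -1},{"dx": 0.018,"dy": 0.002,"dz": 0.35,"spin": -0.736,"fingers": -1},{"dx": 0.018,"dy": 0.002,"dz": 0.35,"spin": -0.736,"fingers": -1}]'

```text
time: 5.7
tcp_pos: [0.6083, 0.0801, 0.0681]
ee_rot: [[-0.997, -0.076, 0.003], [-0.076, 0.997, 0.001], [-0.003, 0.001, -1.0]]
force: [-0.2, -1.0, 0.3]
finger_gap: 0.0557
gripper_force: 12.0
```

Run:
```python
from go import *
x,y=jig(70,105);print(bot.observe()['tcp_pos']);go(x,y,.036,94.5)
```

```text
[0.60830035 0.0800887  0.06805098]
dx 0.0049 dy 0.0014 dz 0.0641 spin -0.003 yaw 94.4 F [-0.18 -1.04  0.33] t 5.7
```

arm_command --targets '[{"dx": 0.004,"dy": 0.001,"dz": 0.02,"spin": 0,"fingers": -1},{"dx": 0.004,"dy": 0.001,"dz": 0.04,"spin": 0,"fingers": -1},{"dx": 0.004,"dy": 0.001,"dz": 0.05,"spin": 0,"fingers": -1},{"dx": 0.004,"dy": 0.001,"dz": 0.055,"spin": 0,"fingers": -1},{"dx": 0.004,"dy": 0.001,"dz": 0.058,"spin": 0,"fingers": -1},{"dx": 0.004,"dy": 0.001,"dz": 0.058,"spin": 0,"fingers": -1}]'

```text
time: 6.3
tcp_pos: [0.6052, 0.0794, 0.0369]
ee_rot: [[-0.997, -0.075, -0.0], [-0.075, 0.997, 0.0], [0.0, 0.0, -1.0]]
force: [-0.6, -0.5, -1.0]
finger_gap: 0.0557
gripper_force: 12.0
```

arm_command --targets '[{"dx": 0,"dy": 0,"dz": 0.002,"spin": 0,"fingers": -1},{"dx": 0,"dy": 0,"dz": 0.002,"spin": 0,"fingers": -1},{"dx": 0,"dy": 0,"dz": 0.002,"spin": 0,"fingers": -1}]'

```text
time: 6.6
tcp_pos: [0.6053, 0.0793, 0.0362]
ee_rot: [[-0.997, -0.075, 0.0], [-0.075, 0.997, -0.0], [-0.0, -0.0, -1.0]]
force: [0.0, 0.2, -0.9]
finger_gap: 0.0557
gripper_force: 12.0
```

arm_command --targets '[{"dx": 0,"dy": 0,"dz": 0.001,"spin": 0,"fingers": -1},{"dx": 0,"dy": 0,"dz": 0.001,"spin": 0,"fingers": -1},{"dx": 0,"dy": 0,"dz": 0.001,"spin": 0,"fingers": -1}]'

```text
time: 6.9
tcp_pos: [0.6052, 0.0793, 0.0356]
ee_rot: [[-0.997, -0.075, 0.0], [-0.075, 0.997, -0.0], [-0.0, -0.0, -1.0]]
force: [-0.8, -0.2, -0.8]
finger_gap: 0.0556
gripper_force: 12.0
```

arm_command --targets '[{"dx": 0,"dy": 0,"dz": 0.001,"spin": 0,"fingers": -1},{"dx": 0,"dy": 0,"dz": 0.001,"spin": 0,"fingers": -1},{"dx": 0,"dy": 0,"dz": 0.001,"spin": 0,"fingers": -1}]'

```text
time: 7.2
tcp_pos: [0.6052, 0.0793, 0.0351]
ee_rot: [[-0.997, -0.075, 0.0], [-0.075, 0.997, 0.0], [-0.0, 0.0, -1.0]]
force: [-0.5, -0.9, 1.2]
finger_gap: 0.0557
gripper_force: 12.0
```

arm_command --targets '[{"dx": 0,"dy": 0,"dz": 0,"spin": 0,"fingers": 0.8},{"dx": 0,"dy": 0,"dz": 0,"spin": 0,"fingers": 0.8},{"dx": 0,"dy": 0,"dz": 0,"spin": 0,"fingers": 0.8},{"dx": 0,"dy": 0,"dz": 0,"spin": 0,"fingers": 0.8},{"dx": 0,"dy": 0,"dz": 0,"spin": 0,"fingers": 0.8},{"dx": 0,"dy": 0,"dz": 0,"spin": 0,"fingers": 0.8}]'

```text
time: 7.8
tcp_pos: [0.6052, 0.0793, 0.035]
ee_rot: [[-0.997, -0.075, 0.0], [-0.075, 0.997, -0.0], [-0.0, -0.0, -1.0]]
force: [0.5, 0.3, -0.1]
finger_gap: 0.0794
gripper_force: 0.0
```

```bash
cat >> go.py <<'E'
B=np.radians(8)
def path(s,back=45.5,off=4,z=.0355):
    """s mm along rail: y=105 at s=0, bend starts s=105, ends s=222.8; returns world x,y,z,yawdeg of TCP"""
    if s<105: th=0;c=np.array([75,105-s])
    elif s<222.8: th=-(s-105)/75;c=75*np.array([np.cos(th),np.sin(th)])
    else: th=-np.pi/2;c=np.array([-(s-222.8),-75])
    t=np.array([np.sin(th),-np.cos(th)]);r=np.array([np.cos(th),np.sin(th)])
    u=t*np.cos(B)+r*np.sin(B);n=r*np.cos(B)-t*np.sin(B)
    p=jig(*(c-back*u-off*n));return (*p,z,np.degrees(YAW+th+B)+90)
def injig():
    s=bot.observe();d=s['tcp_pos'][:2]-J;c,k=np.cos(YAW),np.sin(YAW)
    R=np.array([[c,k],[-k,c]]);f=R@s['force'][:2];print('jig',(R@d*1000).round(1),'z',s['tcp_pos'][2].round(4),'Fjig',f.round(1),s['force'][2].round(1),'gap',s['finger_gap'].round(4),'j',s['joints'].round(2),'t',s['time'])
E
python3 - <<'E'
from go import *
injig();go(*path(0,55,z=.1))
E
```

```text
Traceback (most recent call last):
  File "go.py", line 20, in injig
    R=np.array([[c,k],[-k,c]]);f=R@s['force'][:2];print('jig',(R@d*1000).round(1),'z',s['tcp_pos'][2].round(4),'Fjig',f.round(1),s['force'][2].round(1),'gap',s['finger_gap'].round(4),'j',s['joints'].round(2),'t',s['time'])
                                                                                                                                                              ^^^^^^^^^^^^^^^^^^^^^
AttributeError: 'float' object has no attribute 'round'
```

arm_command --targets '[{"dx": 0,"dy": 0,"dz": -0.03,"spin": 0,"fingers": 0.8},{"dx": 0,"dy": 0,"dz": -0.08,"spin": 0,"fingers": 0.8},{"dx": 0,"dy": 0,"dz": -0.14,"spin": 0,"fingers": 0.8},{"dx": 0,"dy": 0,"dz": -0.14,"spin": 0,"fingers": 0.8}]'

```text
time: 8.2
tcp_pos: [0.6076, 0.081, 0.1099]
ee_rot: [[-0.997, -0.076, 0.007], [-0.075, 0.997, 0.003], [-0.007, 0.002, -1.0]]
force: [0.0, 0.5, -0.1]
finger_gap: 0.0796
gripper_force: 0.0
```

Run:
```python
from go import *
injig();go(*path(0,56,z=.1))
from fit import cloud
im,d,K,T=shot('wrist');save(im,'w4.png');P,u,v=cloud(d,K,T)
m=(abs(P[:,2]-.038)<.0045)&(np.hypot(*(P[:,:2]-jig(72,105)).T)<.04);c,k=np.cos(YAW),np.sin(YAW)
Q=(P[m,:2]-J)@np.array([[c,-k],[k,c]])*1000;print(m.sum(),Q.min(0),Q.max(0),P[m,2].mean())
```

```text
Traceback (most recent call last):
  File "go.py", line 20, in injig
    R=np.array([[c,k],[-k,c]]);f=R@s['force'][:2];print('jig',(R@d*1000).round(1),'z',s['tcp_pos'][2].round(4),'Fjig',f.round(1),s['force'][2].round(1),'gap',s['finger_gap'].round(4),'j',s['joints'].round(2),'t',s['time'])
                                                                                                                                                              ^^^^^^^^^^^^^^^^^^^^^
AttributeError: 'float' object has no attribute 'round'
```

```bash
sed -i "s/s\['finger_gap'\].round(4)/s['finger_gap']/" go.py
python3 - <<'E'
from go import *
injig();go(*path(0,56,z=.1))
from fit import cloud
im,d,K,T=shot('wrist');save(im,'w4.png');P,u,v=cloud(d,K,T)
m=(abs(P[:,2]-.038)<.0045)&(np.hypot(*(P[:,:2]-jig(72,105)).T)<.04);c,k=np.cos(YAW),np.sin(YAW)
Q=(P[m,:2]-J)@np.array([[c,-k],[k,c]])*1000;print(m.sum(),Q.min(0),Q.max(0),P[m,2].mean())
E
```

```text
jig [ 71.7 105.2] z 0.1099 Fjig [0.  0.5] -0.1 gap 0.07959204634428728 j [ 0.23  1.   -0.83  1.7   0.93  0.88  0.63] t 8.2
dx 0.0173 dy 0.1093 dz 0.0200 spin -0.181 yaw 94.3 F [ 0.01  0.49 -0.1 ] t 8.2
5031 [43.40216537 76.53946808] [109.85356824 131.79837983] 0.038429818289811304
```

View pics/w4.png

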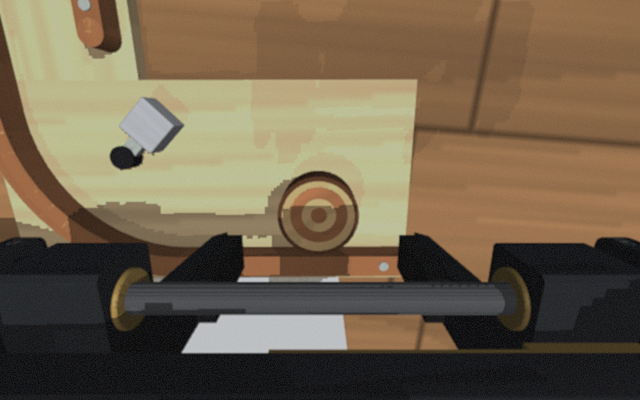

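The slice lies flat on the board near the rail at about (318,214), jig (71.4, 104), and it is released. Next: go behind it, close the fingers and descend.

arm_command --newtons 20 --targets '[{"dx": 0.017,"dy": 0.08,"dz": 0,"spin": -0.18,"fingers": -1},{"dx": 0.017,"dy": 0.115,"dz": 0,"spin": -0.18,"fingers": -1},{"dx": 0.017,"dy": 0.115,"dz": 0,"spin": -0.18,"fingers": -1},{"dx": 0.017,"dy": 0.115,"dz": 0,"spin": -0.18,"fingers": -1},{"dx": 0.017,"dy": 0.115,"dz": 0,"spin": -0.18,"fingers": -1},{"dx": 0.017,"dy": 0.115,"dz": 0,"spin": -0.18,"fingers": -1},{"dx": 0.017,"dy": 0.115,"dz": 0,"spin": -0.18,"fingers": -1}]'

```text
time: 8.95
tcp_pos: [0.5926, 0.1348, 0.1048]
ee_rot: [[-0.977, -0.213, -0.0], [-0.213, 0.977, -0.001], [0.0, -0.001, -1.0]]
force: [-0.3, -0.0, 0.3]
finger_gap: 0.0255
gripper_force: 0.0
```

Run:
```python
from go import *
injig();go(*path(0,58,z=.0365))
```

```text
jig [ 61. 160.] z 0.1048 Fjig [-0.3 -0. ] 0.3 gap 0.02546286426533737 j [ 0.14  1.01 -0.84  1.71  0.96  0.89  0.66] t 8.95
dx -0.0045 dy 0.0033 dz 0.1366 spin -0.004 yaw 102.3 F [-0.28 -0.03  0.29] t 8.95
```

arm_command --targets '[{"dx": -0.004,"dy": 0.003,"dz": 0,"spin": 0,"fingers": -1},{"dx": -0.004,"dy": 0.003,"dz": 0.02,"spin": 0,"fingers": -1},{"dx": -0.004,"dy": 0.003,"dz": 0.06,"spin": 0,"fingers": -1},{"dx": -0.004,"dy": 0.003,"dz": 0.1,"spin": 0,"fingers": -1},{"dx": -0.004,"dy": 0.003,"dz": 0.125,"spin": 0,"fingers": -1},{"dx": -0.004,"dy": 0.003,"dz": 0.132,"spin": 0,"fingers": -1},{"dx": -0.004,"dy": 0.003,"dz": 0.134,"spin": 0,"fingers": -1},{"dx": -0.004,"dy": 0.003,"dz": 0.134,"spin": 0,"fingers": -1}]'

```text
time: 9.75
tcp_pos: [0.5944, 0.1382, 0.0385]
ee_rot: [[-0.977, -0.215, 0.001], [-0.215, 0.977, 0.001], [-0.001, 0.0, -1.0]]
force: [0.5, -0.6, -1.1]
finger_gap: 0.0008
gripper_force: 0.0
```

Run:
```python
from go import *
injig()
for b in (58,52,48,45.5): go(*path(0,b))
```

```text
jig [ 63.  163.3] z 0.0385 Fjig [ 0.4 -0.6] -1.1 gap 0.0007501658490709294 j [ 0.11  1.1  -0.78  1.72  1.06  0.8   0.59] t 9.75
dx 0.0005 dy -0.0029 dz 0.0061 spin -0.001 yaw 102.4 F [ 0.47 -0.61 -1.1 ] t 9.75
dx 0.0005 dy -0.0149 dz 0.0061 spin -0.001 yaw 102.4 F [ 0.47 -0.61 -1.1 ] t 9.75
dx 0.0005 dy -0.0229 dz 0.0061 spin -0.001 yaw 102.4 F [ 0.47 -0.61 -1.1 ] t 9.75
dx 0.0005 dy -0.0279 dz 0.0060 spin -0.001 yaw 102.4 F [ 0.47 -0.61 -1.1 ] t 9.75
```

```bash
cat >> go.py <<'E'
def rows(ss,**k):
    s=bot.observe();injig()
    for q in ss: print(q,end=' ');go(*path(q,**k),s=s)
E
python3 - <<'E'
from go import *
rows([-5,5,15,25,35,45,55])
E
```

```text
jig [ 63.  163.3] z 0.0385 Fjig [ 0.4 -0.6] -1.1 gap 0.0007501658490709294 j [ 0.11  1.1  -0.78  1.72  1.06  0.8   0.59] t 9.75
-5 dx -0.0009 dy -0.0180 dz 0.0061 spin -0.001 yaw 102.4 F [ 0.47 -0.61 -1.1 ] t 9.75
5 dx 0.0018 dy -0.0378 dz 0.0060 spin -0.001 yaw 102.4 F [ 0.47 -0.61 -1.1 ] t 9.75
15 dx 0.0046 dy -0.0576 dz 0.0060 spin -0.001 yaw 102.4 F [ 0.47 -0.61 -1.1 ] t 9.75
25 dx 0.0074 dy -0.0774 dz 0.0060 spin -0.001 yaw 102.4 F [ 0.47 -0.61 -1.1 ] t 9.75
35 dx 0.0101 dy -0.0972 dz 0.0060 spin -0.001 yaw 102.4 F [ 0.47 -0.61 -1.1 ] t 9.75
45 dx 0.0129 dy -0.1170 dz 0.0060 spin -0.001 yaw 102.4 F [ 0.47 -0.61 -1.1 ] t 9.75
55 dx 0.0157 dy -0.1368 dz 0.0060 spin -0.001 yaw 102.4 F [ 0.47 -0.61 -1.1 ] t 9.75
```

arm_command --targets '[{"dx": -0.001,"dy": -0.01,"dz": 0.005,"spin": 0,"fingers": -1},{"dx": -0.001,"dy": -0.018,"dz": 0.006,"spin": 0,"fingers": -1},{"dx": 0.002,"dy": -0.038,"dz": 0.006,"spin": 0,"fingers": -1},{"dx": 0.005,"dy": -0.058,"dz": 0.006,"spin": 0,"fingers": -1},{"dx": 0.007,"dy": -0.077,"dz": 0.006,"spin": 0,"fingers": -1},{"dx": 0.01,"dy": -0.097,"dz": 0.006,"spin": 0,"fingers": -1},{"dx": 0.013,"dy": -0.117,"dz": 0.006,"spin": 0,"fingers": -1},{"dx": 0.016,"dy": -0.137,"dz": 0.006,"spin": 0,"fingers": -1}]'

```text
time: 10.55
tcp_pos: [0.601, 0.0683, 0.0351]
ee_rot: [[-0.977, -0.215, 0.0], [-0.215, 0.977, -0.0], [-0.0, -0.0, -1.0]]
force: [-0.1, 0.4, 1.3]
finger_gap: 0.0003
gripper_force: 0.3
```

arm_command --targets '[{"dx": 0,"dy": 0,"dz": 0,"spin": 0,"fingers": -1},{"dx": 0,"dy": 0,"dz": 0,"spin": 0,"fingers": -1}]'

```text
time: 10.75
tcp_pos: [0.6009, 0.0689, 0.0349]
ee_rot: [[-0.977, -0.215, -0.0], [-0.215, 0.977, -0.0], [0.0, -0.0, -1.0]]
force: [0.2, 0.2, 1.1]
finger_gap: 0.0006
gripper_force: 0.0
```

```bash
cat >> go.py <<'E'
def seek(name,cx,cy,r=.05,f=None):
    from fit import cloud
    im,d,K,T=shot(name);f and save(im,f);P,u,v=cloud(d,K,T)
    c,k=np.cos(YAW),np.sin(YAW);Q=(P[:,:2]-J)@np.array([[c,-k],[k,c]])*1000
    hsv=cv2.cvtColor(im,cv2.COLOR_RGB2HSV)[v,u]
    m=(abs(P[:,2]-.0375)<.0035)&(np.hypot(Q[:,0]-cx,Q[:,1]-cy)<r*1000)&(hsv[:,1]>60)
    print(name,m.sum(),np.percentile(Q[m],[2,98],axis=0).round(1).tolist(),'z',P[m,2].mean().round(4))
E
python3 - <<'E'
from go import *
seek('wrist',75,50,f='w5.png');seek('top',75,50);rows([65,75,85,95,105,115,125])
E
```

```text
wrist 2893 [[47.8, 21.8], [77.7, 93.2]] z 0.038
top 16 [[47.3, 38.0], [53.0, 55.8]] z 0.037
jig [64.2 94.7] z 0.0351 Fjig [0.5 1.3] -0.2 gap 0.0005222186819594508 j [ 0.22  1.1  -0.77  1.74  1.07  0.79  0.68] t 10.85
65 dx 0.0017 dy -0.0203 dz -0.0008 spin -0.000 yaw 102.5 F [ 0.36  1.29 -0.2 ] t 10.85
75 dx 0.0045 dy -0.0401 dz -0.0008 spin -0.000 yaw 102.5 F [ 0.36  1.29 -0.2 ] t 10.85
85 dx 0.0073 dy -0.0599 dz -0.0009 spin -0.000 yaw 102.5 F [ 0.36  1.29 -0.2 ] t 10.85
95 dx 0.0101 dy -0.0797 dz -0.0009 spin -0.000 yaw 102.5 F [ 0.36  1.29 -0.2 ] t 10.85
105 dx 0.0129 dy -0.0995 dz -0.0009 spin -0.000 yaw 102.5 F [ 0.36  1.29 -0.2 ] t 10.85
115 dx 0.0048 dy -0.1188 dz -0.0009 spin 0.170 yaw 102.5 F [ 0.36  1.29 -0.2 ] t 10.85
125 dx -0.0007 dy -0.1390 dz -0.0009 spin 0.339 yaw 102.5 F [ 0.36  1.29 -0.2 ] t 10.85
```

View pics/w5.png

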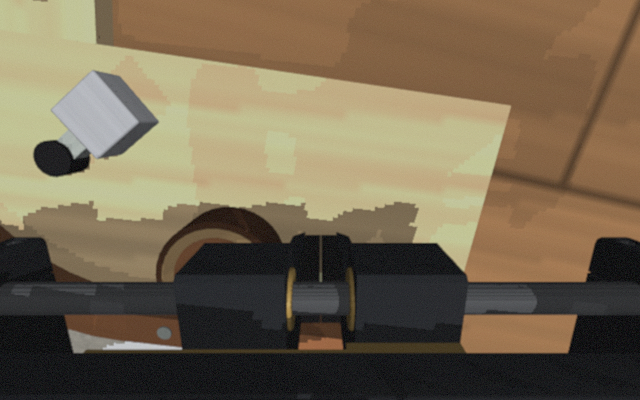

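The slice is against the rail with the closed fingers behind it, at about (215,255). Pushing on.

arm_command --targets '[{"dx": 0.002,"dy": -0.02,"dz": 0,"spin": 0,"fingers": -1},{"dx": 0.005,"dy": -0.04,"dz": 0,"spin": 0,"fingers": -1},{"dx": 0.007,"dy": -0.06,"dz": 0,"spin": 0,"fingers": -1},{"dx": 0.01,"dy": -0.08,"dz": 0,"spin": 0,"fingers": -1},{"dx": 0.013,"dy": -0.099,"dz": 0,"spin": 0,"fingers": -1},{"dx": 0.013,"dy": -0.099,"dz": 0,"spin": 0,"fingers": -1}]'

```text
time: 11.45
tcp_pos: [0.6053, 0.0165, 0.0347]
ee_rot: [[-0.977, -0.212, -0.0], [-0.212, 0.977, -0.002], [0.001, -0.002, -1.0]]
force: [0.1, -0.2, 0.7]
finger_gap: 0.0002
gripper_force: 0.0
```

Run:
```python
from go import *
rows([109,113,117,121,125,129,133,137])
```

```text
jig [64.4 41.1] z 0.0347 Fjig [ 0.  -0.2] 0.7 gap 0.000249984873317702 j [ 0.31  1.1  -0.77  1.73  1.07  0.79  0.77] t 11.45
109 dx -0.0050 dy -0.0010 dz -0.0017 spin 0.063 yaw 102.2 F [ 0.06 -0.22  0.74] t 11.45
113 dx -0.0082 dy -0.0087 dz -0.0017 spin 0.131 yaw 102.2 F [ 0.06 -0.22  0.74] t 11.45
117 dx -0.0109 dy -0.0166 dz -0.0016 spin 0.199 yaw 102.2 F [ 0.06 -0.22  0.74] t 11.45
121 dx -0.0132 dy -0.0247 dz -0.0016 spin 0.267 yaw 102.2 F [ 0.06 -0.22  0.74] t 11.45
125 dx -0.0151 dy -0.0328 dz -0.0016 spin 0.335 yaw 102.2 F [ 0.06 -0.22  0.74] t 11.45
129 dx -0.0166 dy -0.0411 dz -0.0016 spin 0.402 yaw 102.2 F [ 0.06 -0.22  0.74] t 11.45
133 dx -0.0176 dy -0.0494 dz -0.0016 spin 0.470 yaw 102.2 F [ 0.06 -0.22  0.74] t 11.45
137 dx -0.0181 dy -0.0578 dz -0.0016 spin 0.538 yaw 102.2 F [ 0.06 -0.22  0.74] t 11.45
```

arm_command --targets '[{"dx": -0.005,"dy": -0.003,"dz": 0,"spin": 0.06,"fingers": -1},{"dx": -0.008,"dy": -0.009,"dz": 0,"spin": 0.13,"fingers": -1},{"dx": -0.011,"dy": -0.017,"dz": 0,"spin": 0.2,"fingers": -1},{"dx": -0.013,"dy": -0.025,"dz": 0,"spin": 0.267,"fingers": -1},{"dx": -0.015,"dy": -0.033,"dz": 0,"spin": 0.335,"fingers": -1},{"dx": -0.0165,"dy": -0.041,"dz": 0,"spin": 0.4,"fingers": -1},{"dx": -0.0175,"dy": -0.0495,"dz": 0,"spin": 0.47,"fingers": -1},{"dx": -0.018,"dy": -0.058,"dz": 0,"spin": 0.54,"fingers": -1}]'

```text
time: 12.25
tcp_pos: [0.6202, -0.0065, 0.035]
ee_rot: [[-0.978, 0.207, -0.0], [0.207, 0.978, 0.001], [0.0, 0.001, -1.0]]
force: [-0.0, 0.2, 0.3]
finger_gap: 0.0006
gripper_force: 0.2
```

Run:
```python
from go import *
seek('top',65,-30);rows([137,140,143,146,149,152,155,158])
```

```text
top 24 [[41.7, -42.4], [67.7, -13.3]] z 0.0366
jig [77.7 15.9] z 0.0349 Fjig [0.2 0.4] -0.1 gap 0.000613950886031151 j [ 0.31  1.09 -0.7   1.69  0.99  0.76  0.46] t 12.3
137 dx -0.0006 dy -0.0043 dz -0.0011 spin -0.004 yaw 77.9 F [ 0.21  0.43 -0.05] t 12.3
140 dx -0.0033 dy -0.0099 dz -0.0011 spin 0.047 yaw 77.9 F [ 0.21  0.43 -0.05] t 12.3
143 dx -0.0058 dy -0.0157 dz -0.0011 spin 0.098 yaw 77.9 F [ 0.21  0.43 -0.05] t 12.3
146 dx -0.0080 dy -0.0216 dz -0.0011 spin 0.149 yaw 77.9 F [ 0.21  0.43 -0.05] t 12.3
149 dx -0.0100 dy -0.0275 dz -0.0011 spin 0.200 yaw 77.9 F [ 0.21  0.43 -0.05] t 12.3
152 dx -0.0118 dy -0.0336 dz -0.0011 spin 0.251 yaw 77.9 F [ 0.21  0.43 -0.05] t 12.3
155 dx -0.0133 dy -0.0397 dz -0.0011 spin 0.302 yaw 77.9 F [ 0.21  0.43 -0.05] t 12.3
158 dx -0.0146 dy -0.0458 dz -0.0011 spin 0.353 yaw 77.9 F [ 0.21  0.43 -0.05] t 12.3
```

arm_command --targets '[{"dx": -0.001,"dy": -0.005,"dz": 0,"spin": 0,"fingers": -1},{"dx": -0.003,"dy": -0.01,"dz": 0,"spin": 0.047,"fingers": -1},{"dx": -0.006,"dy": -0.016,"dz": 0,"spin": 0.098,"fingers": -1},{"dx": -0.008,"dy": -0.0215,"dz": 0,"spin": 0.149,"fingers": -1},{"dx": -0.01,"dy": -0.0275,"dz": 0,"spin": 0.2,"fingers": -1},{"dx": -0.012,"dy": -0.0335,"dz": 0,"spin": 0.25,"fingers": -1},{"dx": -0.013,"dy": -0.04,"dz": 0,"spin": 0.3,"fingers": -1}]'

```text
time: 13.0
tcp_pos: [0.6242, -0.0236, 0.0361]
ee_rot: [[-0.903, 0.429, 0.004], [0.429, 0.903, 0.007], [-0.001, 0.008, -1.0]]
force: [1.4, 5.8, 1.2]
finger_gap: 0.0001
gripper_force: 3.1
```

Run:
```python
from go import *
seek('top',58,-45);seek('side',58,-45,f='s6.png');rows([155,158,161,164,167,170,173])
```

```text
top 48 [[35.4, -60.8], [68.0, -20.0]] z 0.0372
side 250 [[37.5, -68.6], [88.4, -24.4]] z 0.0364
jig [80.  -1.5] z 0.036 Fjig [2.4 4.4] 0.7 gap 0.0006286090957610124 j [ 0.32  1.08 -0.66  1.68  0.94  0.73  0.3 ] t 13.1
155 dx -0.0007 dy -0.0077 dz 0.0010 spin 0.007 yaw 64.6 F [2.04 4.62 0.73] t 13.1
158 dx -0.0034 dy -0.0134 dz 0.0010 spin 0.058 yaw 64.6 F [2.04 4.62 0.73] t 13.1
161 dx -0.0058 dy -0.0192 dz 0.0010 spin 0.109 yaw 64.6 F [2.04 4.62 0.73] t 13.1
164 dx -0.0080 dy -0.0250 dz 0.0009 spin 0.160 yaw 64.6 F [2.04 4.62 0.73] t 13.1
167 dx -0.0100 dy -0.0310 dz 0.0009 spin 0.211 yaw 64.6 F [2.04 4.62 0.73] t 13.1
170 dx -0.0117 dy -0.0370 dz 0.0009 spin 0.262 yaw 64.6 F [2.04 4.62 0.73] t 13.1
173 dx -0.0132 dy -0.0432 dz 0.0008 spin 0.313 yaw 64.6 F [2.04 4.62 0.73] t 13.1
```

arm_command --targets '[{"dx": -0.003,"dy": -0.006,"dz": 0,"spin": 0.05,"fingers": -1},{"dx": -0.005,"dy": -0.0115,"dz": 0,"spin": 0.1,"fingers": -1},{"dx": -0.0075,"dy": -0.0175,"dz": 0,"spin": 0.15,"fingers": -1},{"dx": -0.0095,"dy": -0.0235,"dz": 0,"spin": 0.2,"fingers": -1}]'

```text
time: 13.5
tcp_pos: [0.6235, -0.0373, 0.036]
ee_rot: [[-0.825, 0.565, 0.004], [0.565, 0.825, 0.005], [-0.0, 0.006, -1.0]]
force: [1.6, 3.9, 1.0]
finger_gap: 0.0006
gripper_force: 2.3
```

Run:
```python
from go import *
seek('top',52,-52);rows([160,164,167,170,173,176,179,182,185])
```

```text
top 68 [[28.6, -75.5], [64.1, -27.9]] z 0.0373
jig [ 78.  -15.1] z 0.0359 Fjig [1.  3.8] 0.8 gap 0.0004150334534605158 j [ 0.32  1.07 -0.63  1.68  0.91  0.71  0.18] t 13.55
160 dx 0.0063 dy 0.0073 dz 0.0008 spin -0.111 yaw 55.4 F [0.7  3.87 0.76] t 13.55
164 dx 0.0022 dy 0.0000 dz 0.0008 spin -0.044 yaw 55.4 F [0.7  3.87 0.76] t 13.55
167 dx -0.0007 dy -0.0055 dz 0.0007 spin 0.007 yaw 55.4 F [0.7  3.87 0.76] t 13.55
170 dx -0.0034 dy -0.0112 dz 0.0007 spin 0.058 yaw 55.4 F [0.7  3.87 0.76] t 13.55
173 dx -0.0058 dy -0.0170 dz 0.0007 spin 0.109 yaw 55.4 F [0.7  3.87 0.76] t 13.55
176 dx -0.0080 dy -0.0229 dz 0.0007 spin 0.160 yaw 55.4 F [0.7  3.87 0.76] t 13.55
179 dx -0.0100 dy -0.0289 dz 0.0006 spin 0.211 yaw 55.4 F [0.7  3.87 0.76] t 13.55
182 dx -0.0117 dy -0.0349 dz 0.0006 spin 0.262 yaw 55.4 F [0.7  3.87 0.76] t 13.55
185 dx -0.0132 dy -0.0410 dz 0.0006 spin 0.313 yaw 55.4 F [0.7  3.87 0.76] t 13.55
```

arm_command --targets '[{"dx": -0.003,"dy": -0.006,"dz": 0,"spin": 0.05,"fingers": -1},{"dx": -0.005,"dy": -0.0115,"dz": 0,"spin": 0.1,"fingers": -1},{"dx": -0.0075,"dy": -0.0175,"dz": 0,"spin": 0.15,"fingers": -1},{"dx": -0.0095,"dy": -0.0235,"dz": 0,"spin": 0.2,"fingers": -1},{"dx": -0.011,"dy": -0.0295,"dz": 0,"spin": 0.255,"fingers": -1}]'

```text
time: 14.05
tcp_pos: [0.6181, -0.0556, 0.0351]
ee_rot: [[-0.694, 0.72, 0.001], [0.72, 0.694, 0.001], [0.0, 0.001, -1.0]]
force: [1.0, 3.7, -0.1]
finger_gap: 0.0005
gripper_force: 1.6
```

Run:
```python
from go import *
seek('top',35,-65);rows([178,182,186,190,194,198,202,206,210])
```

```text
top 79 [[14.1, -87.4], [54.3, -38.8]] z 0.0372
jig [ 71.1 -32.8] z 0.035 Fjig [0.6 3.2] 0.7 gap 0.0005343798956893965 j [ 0.33  1.06 -0.58  1.69  0.87  0.67  0.03] t 14.1
178 dx 0.0040 dy 0.0086 dz -0.0009 spin -0.063 yaw 43.8 F [0.39 3.22 0.66] t 14.1
182 dx 0.0001 dy 0.0012 dz -0.0009 spin 0.005 yaw 43.8 F [0.39 3.22 0.66] t 14.1
186 dx -0.0034 dy -0.0064 dz -0.0009 spin 0.072 yaw 43.8 F [0.39 3.22 0.66] t 14.1
190 dx -0.0065 dy -0.0141 dz -0.0009 spin 0.140 yaw 43.8 F [0.39 3.22 0.66] t 14.1
194 dx -0.0092 dy -0.0221 dz -0.0009 spin 0.208 yaw 43.8 F [0.39 3.22 0.66] t 14.1
198 dx -0.0114 dy -0.0301 dz -0.0009 spin 0.276 yaw 43.8 F [0.39 3.22 0.66] t 14.1
202 dx -0.0133 dy -0.0383 dz -0.0009 spin 0.344 yaw 43.8 F [0.39 3.22 0.66] t 14.1
206 dx -0.0147 dy -0.0466 dz -0.0009 spin 0.412 yaw 43.8 F [0.39 3.22 0.66] t 14.1
210 dx -0.0156 dy -0.0549 dz -0.0009 spin 0.480 yaw 43.8 F [0.39 3.22 0.66] t 14.1
```

arm_command --targets '[{"dx": -0.0035,"dy": -0.007,"dz": 0,"spin": 0.07,"fingers": -1},{"dx": -0.0065,"dy": -0.014,"dz": 0,"spin": 0.14,"fingers": -1},{"dx": -0.009,"dy": -0.022,"dz": 0,"spin": 0.205,"fingers": -1},{"dx": -0.0115,"dy": -0.03,"dz": 0,"spin": 0.275,"fingers": -1},{"dx": -0.013,"dy": -0.038,"dz": 0,"spin": 0.345,"fingers": -1},{"dx": -0.0145,"dy": -0.0465,"dz": 0,"spin": 0.41,"fingers": -1}]'

```text
time: 14.7
tcp_pos: [0.6057, -0.0791, 0.0348]
ee_rot: [[-0.43, 0.903, -0.001], [0.903, 0.43, -0.003], [-0.002, -0.002, -1.0]]
force: [0.7, 0.6, 0.8]
finger_gap: 0.0004
gripper_force: 0.6
```

Run:
```python
from go import *
seek('top',15,-75);rows([204,208,212,216,220,223,228,233,238])
```

```text
top 79 [[-2.7, -107.2], [29.0, -45.5]] z 0.037
jig [ 56.7 -55.1] z 0.0348 Fjig [ 0.4 -0.2] 1.0 gap 0.0007434804489660181 j [ 0.33  1.03 -0.5   1.72  0.81  0.61 -0.21] t 14.75
204 dx 0.0048 dy 0.0070 dz -0.0015 spin -0.033 yaw 25.4 F [ 0.39 -0.14  0.98] t 14.75
208 dx 0.0010 dy -0.0005 dz -0.0015 spin 0.035 yaw 25.4 F [ 0.39 -0.14  0.98] t 14.75
212 dx -0.0023 dy -0.0082 dz -0.0015 spin 0.103 yaw 25.4 F [ 0.39 -0.14  0.98] t 14.75
216 dx -0.0052 dy -0.0160 dz -0.0014 spin 0.171 yaw 25.4 F [ 0.39 -0.14  0.98] t 14.75
220 dx -0.0077 dy -0.0240 dz -0.0014 spin 0.239 yaw 25.4 F [ 0.39 -0.14  0.98] t 14.75
223 dx -0.0091 dy -0.0301 dz -0.0014 spin 0.286 yaw 25.4 F [ 0.39 -0.14  0.98] t 14.75
228 dx -0.0055 dy -0.0394 dz -0.0013 spin 0.286 yaw 25.4 F [ 0.39 -0.14  0.98] t 14.75
233 dx -0.0019 dy -0.0488 dz -0.0013 spin 0.286 yaw 25.4 F [ 0.39 -0.14  0.98] t 14.75
238 dx 0.0016 dy -0.0581 dz -0.0013 spin 0.286 yaw 25.4 F [ 0.39 -0.14  0.98] t 14.75
```

arm_command --targets '[{"dx": -0.001,"dy": -0.004,"dz": 0,"spin": 0.06,"fingers": -1},{"dx": -0.0025,"dy": -0.009,"dz": 0,"spin": 0.12,"fingers": -1},{"dx": -0.005,"dy": -0.016,"dz": 0,"spin": 0.18,"fingers": -1},{"dx": -0.0075,"dy": -0.024,"dz": 0,"spin": 0.24,"fingers": -1},{"dx": -0.009,"dy": -0.03,"dz": 0,"spin": 0.286,"fingers": -1},{"dx": -0.0055,"dy": -0.0395,"dz": 0,"spin": 0.286,"fingers": -1},{"dx": -0.002,"dy": -0.049,"dz": 0,"spin": 0.286,"fingers": -1},{"dx": 0.0015,"dy": -0.058,"dz": 0,"spin": 0.286,"fingers": -1}]'

```text
time: 15.55
tcp_pos: [0.5791, -0.0893, 0.0349]
ee_rot: [[-0.223, 0.975, -0.001], [0.975, 0.223, -0.0], [-0.0, -0.001, -1.0]]
force: [-0.4, -0.0, -0.6]
finger_gap: 0.0003
gripper_force: 0.1
```

Run:
```python
from go import *
seek('top',-18,-75);rows([238,244,250,256,262,268,274,280])
```

```text
top 68 [[-24.2, -111.7], [-2.9, -46.9]] z 0.0375
jig [ 29.1 -62.3] z 0.0349 Fjig [-0.8  0.2] 0.3 gap 0.0007772563291339474 j [ 0.31  1.   -0.42  1.81  0.78  0.51 -0.41] t 15.6
238 dx -0.0049 dy -0.0003 dz -0.0013 spin 0.009 yaw 12.9 F [-0.8   0.18  0.3 ] t 15.6
244 dx -0.0031 dy -0.0121 dz -0.0012 spin 0.009 yaw 12.9 F [-0.8   0.18  0.3 ] t 15.6
250 dx -0.0014 dy -0.0240 dz -0.0012 spin 0.009 yaw 12.9 F [-0.8   0.18  0.3 ] t 15.6
256 dx 0.0004 dy -0.0359 dz -0.0012 spin 0.009 yaw 12.9 F [-0.8   0.18  0.3 ] t 15.6
262 dx 0.0022 dy -0.0478 dz -0.0012 spin 0.009 yaw 12.9 F [-0.8   0.18  0.3 ] t 15.6
268 dx 0.0039 dy -0.0596 dz -0.0011 spin 0.009 yaw 12.9 F [-0.8   0.18  0.3 ] t 15.6
274 dx 0.0057 dy -0.0715 dz -0.0011 spin 0.009 yaw 12.9 F [-0.8   0.18  0.3 ] t 15.6
280 dx 0.0074 dy -0.0834 dz -0.0011 spin 0.009 yaw 12.9 F [-0.8   0.18  0.3 ] t 15.6
```

arm_command --targets '[{"dx": -0.0045,"dy": -0.003,"dz": 0,"spin": 0,"fingers": -1},{"dx": -0.003,"dy": -0.012,"dz": 0,"spin": 0.01,"fingers": -1},{"dx": -0.0015,"dy": -0.021,"dz": 0,"spin": 0.01,"fingers": -1},{"dx": 0,"dy": -0.03,"dz": 0,"spin": 0.01,"fingers": -1},{"dx": 0.001,"dy": -0.039,"dz": 0,"spin": 0.01,"fingers": -1},{"dx": 0.002,"dy": -0.047,"dz": 0,"spin": 0.01,"fingers": -1},{"dx": 0.003,"dy": -0.055,"dz": 0,"spin": 0.01,"fingers": -1},{"dx": 0.0035,"dy": -0.06,"dz": 0,"spin": 0.01,"fingers": -1}]'

```text
time: 16.4
tcp_pos: [0.5498, -0.094, 0.035]
ee_rot: [[-0.214, 0.977, -0.0], [0.977, 0.214, -0.0], [-0.0, -0.0, -1.0]]
force: [-0.6, -0.1, -0.5]
finger_gap: 0.0004
gripper_force: 0.2
```

Run:
```python
from go import *
seek('top',-45,-75,f='t7.png');rows([268,270,272,274,276,278,280,285])
```

```text
top 81 [[-55.2, -103.9], [-38.1, -44.1]] z 0.0374
jig [  0.1 -64.8] z 0.035 Fjig [-0.5  0.6] -0.4 gap 0.00040214145566440227 j [ 0.31  0.97 -0.38  1.89  0.81  0.43 -0.46] t 16.45
268 dx 0.0003 dy -0.0016 dz -0.0010 spin -0.002 yaw 12.4 F [-0.55  0.52 -0.39] t 16.45
270 dx 0.0009 dy -0.0056 dz -0.0010 spin -0.002 yaw 12.4 F [-0.55  0.52 -0.39] t 16.45
272 dx 0.0014 dy -0.0095 dz -0.0010 spin -0.002 yaw 12.4 F [-0.55  0.52 -0.39] t 16.45
274 dx 0.0020 dy -0.0135 dz -0.0010 spin -0.002 yaw 12.4 F [-0.55  0.52 -0.39] t 16.45
276 dx 0.0025 dy -0.0174 dz -0.0010 spin -0.002 yaw 12.4 F [-0.55  0.52 -0.39] t 16.45
278 dx 0.0031 dy -0.0214 dz -0.0010 spin -0.002 yaw 12.4 F [-0.55  0.52 -0.39] t 16.45
280 dx 0.0036 dy -0.0254 dz -0.0010 spin -0.002 yaw 12.4 F [-0.55  0.52 -0.39] t 16.45
285 dx 0.0050 dy -0.0353 dz -0.0009 spin -0.002 yaw 12.4 F [-0.55  0.52 -0.39] t 16.45
```

Run:
```python
import cv2
a=cv2.imread('pics/t7.png')[165:265,310:410];cv2.imwrite('pics/t7c.png',cv2.resize(a,None,fx=5,fy=5,interpolation=cv2.INTER_CUBIC))
```

```text
(no output)
```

View pics/t7c.png

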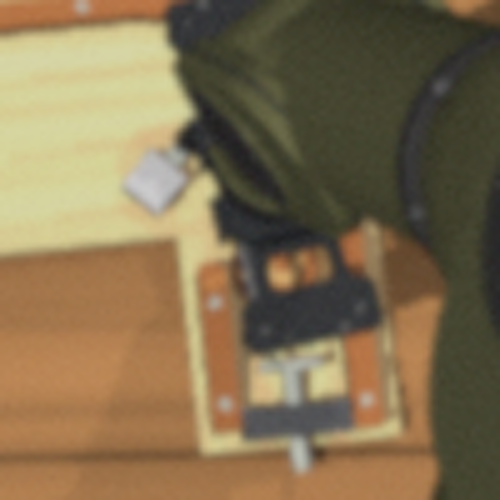

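The last permitted picture shows the gripper over the pocket with the pad at about (295,360). The slice is hidden under the gripper. I'll feel forward slowly.

arm_command --targets '[{"dx": 0.001,"dy": -0.005,"dz": 0,"spin": 0,"fingers": -1},{"dx": 0.0015,"dy": -0.01,"dz": 0,"spin": 0,"fingers": -1},{"dx": 0.002,"dy": -0.014,"dz": 0,"spin": 0,"fingers": -1},{"dx": 0.003,"dy": -0.019,"dz": 0,"spin": 0,"fingers": -1},{"dx": 0.0035,"dy": -0.024,"dz": 0,"spin": 0,"fingers": -1},{"dx": 0.0035,"dy": -0.024,"dz": 0,"spin": 0,"fingers": -1}]'

```text
time: 17.05
tcp_pos: [0.5377, -0.0949, 0.035]
ee_rot: [[-0.214, 0.977, -0.001], [0.977, 0.214, -0.0], [-0.0, -0.001, -1.0]]
force: [-0.6, 0.1, -0.5]
finger_gap: 0.0005
gripper_force: 0.0
```

arm_command --targets '[{"dx": 0.0005,"dy": -0.002,"dz": 0,"spin": 0,"fingers": -1},{"dx": 0.001,"dy": -0.005,"dz": 0,"spin": 0,"fingers": -1},{"dx": 0.001,"dy": -0.008,"dz": 0,"spin": 0,"fingers": -1},{"dx": 0.001,"dy": -0.01,"dz": 0,"spin": 0,"fingers": -1},{"dx": 0.001,"dy": -0.01,"dz": 0,"spin": 0,"fingers": -1}]'

```text
time: 17.55
tcp_pos: [0.533, -0.0954, 0.035]
ee_rot: [[-0.214, 0.977, -0.0], [0.977, 0.214, -0.0], [-0.0, -0.0, -1.0]]
force: [0.5, 0.4, -0.0]
finger_gap: 0.0003
gripper_force: 0.1
```

Run:
```python
from go import *
rows([280,285,290])
```

```text
jig [-16.4 -64.8] z 0.035 Fjig [0.5 0.3] -0.0 gap 0.00029990394600889916 j [ 0.3   0.96 -0.35  1.94  0.84  0.39 -0.49] t 17.55
280 dx -0.0008 dy 0.0073 dz -0.0009 spin -0.002 yaw 12.4 F [ 0.51  0.36 -0.03] t 17.55
285 dx 0.0006 dy -0.0026 dz -0.0009 spin -0.002 yaw 12.4 F [ 0.51  0.36 -0.03] t 17.55
290 dx 0.0020 dy -0.0125 dz -0.0009 spin -0.002 yaw 12.4 F [ 0.51  0.36 -0.03] t 17.55
```

arm_command --targets '[{"dx": 0.0003,"dy": -0.002,"dz": 0,"spin": 0,"fingers": -1},{"dx": 0.0006,"dy": -0.004,"dz": 0,"spin": 0,"fingers": -1},{"dx": 0.0009,"dy": -0.006,"dz": 0,"spin": 0,"fingers": -1},{"dx": 0.0009,"dy": -0.006,"dz": 0,"spin": 0,"fingers": -1}]'

```text
time: 17.95
tcp_pos: [0.5299, -0.0957, 0.035]
ee_rot: [[-0.214, 0.977, -0.0], [0.977, 0.214, -0.0], [-0.0, -0.0, -1.0]]
force: [0.4, 1.0, 0.3]
finger_gap: 0.0005
gripper_force: 0.1
```

arm_command --targets '[{"dx": 0.0003,"dy": -0.002,"dz": 0,"spin": 0,"fingers": -1},{"dx": 0.0006,"dy": -0.004,"dz": 0,"spin": 0,"fingers": -1},{"dx": 0.0009,"dy": -0.006,"dz": 0,"spin": 0,"fingers": -1},{"dx": 0.0009,"dy": -0.006,"dz": 0,"spin": 0,"fingers": -1}]'

```text
time: 18.35
tcp_pos: [0.5269, -0.0958, 0.035]
ee_rot: [[-0.214, 0.977, -0.0], [0.977, 0.214, -0.0], [-0.0, -0.0, -1.0]]
force: [-0.7, 0.3, -0.4]
finger_gap: 0.0007
gripper_force: 0.1
```

arm_command --targets '[{"dx": 0.0003,"dy": -0.002,"dz": 0,"spin": 0,"fingers": -1},{"dx": 0.0006,"dy": -0.004,"dz": 0,"spin": 0,"fingers": -1},{"dx": 0.0006,"dy": -0.004,"dz": 0,"spin": 0,"fingers": -1}]'

```text
time: 18.65
tcp_pos: [0.5261, -0.0957, 0.0353]
ee_rot: [[-0.215, 0.977, 0.002], [0.977, 0.215, 0.0], [-0.0, 0.002, -1.0]]
force: [2.0, 0.0, 0.4]
finger_gap: 0.0005
gripper_force: 1.3
```

arm_command --targets '[{"dx": 0.0004,"dy": -0.002,"dz": 0,"spin": 0,"fingers": -1},{"dx": 0.0008,"dy": -0.004,"dz": 0,"spin": 0,"fingers": -1},{"dx": 0.0008,"dy": -0.004,"dz": 0,"spin": 0,"fingers": -1},{"dx": 0.0008,"dy": -0.004,"dz": 0,"spin": 0,"fingers": -1}]'

```text
time: 19.05
tcp_pos: [0.5257, -0.0952, 0.0356]
ee_rot: [[-0.215, 0.977, 0.005], [0.977, 0.215, 0.001], [0.0, 0.005, -1.0]]
force: [6.2, 1.3, 0.8]
finger_gap: 0.0005
gripper_force: 3.0
```

arm_command --targets '[{"dx": 0.0004,"dy": -0.002,"dz": 0,"spin": 0,"fingers": -1},{"dx": 0.0008,"dy": -0.004,"dz": 0,"spin": 0,"fingers": -1},{"dx": 0.0008,"dy": -0.004,"dz": 0,"spin": 0,"fingers": -1},{"dx": 0.0008,"dy": -0.004,"dz": 0,"spin": 0,"fingers": -1}]'

```text
time: 19.45
tcp_pos: [0.5255, -0.0947, 0.036]
ee_rot: [[-0.215, 0.976, 0.009], [0.977, 0.215, 0.002], [0.001, 0.009, -1.0]]
force: [7.3, 1.6, 1.3]
finger_gap: 0.0005
gripper_force: 4.2
```

arm_command --targets '[{"dx": 0.0004,"dy": -0.002,"dz": 0,"spin": 0,"fingers": -1},{"dx": 0.0008,"dy": -0.004,"dz": 0,"spin": 0,"fingers": -1},{"dx": 0.0008,"dy": -0.004,"dz": 0,"spin": 0,"fingers": -1},{"dx": 0.0008,"dy": -0.004,"dz": 0,"spin": 0,"fingers": -1}]'

```text
time: 19.85
tcp_pos: [0.5252, -0.0943, 0.0364]
ee_rot: [[-0.216, 0.976, 0.012], [0.976, 0.216, 0.004], [0.001, 0.013, -1.0]]
force: [11.1, 1.6, 1.2]
finger_gap: 0.0004
gripper_force: 5.4
```

arm_command --targets '[{"dx": 0,"dy": 0,"dz": 0,"spin": 0,"fingers": -1},{"dx": 0,"dy": 0,"dz": 0,"spin": 0,"fingers": -1},{"dx": 0,"dy": 0,"dz": 0,"spin": 0,"fingers": -1},{"dx": 0,"dy": 0,"dz": 0,"spin": 0,"fingers": -1},{"dx": 0,"dy": 0,"dz": 0,"spin": 0,"fingers": -1},{"dx": 0,"dy": 0,"dz": 0,"spin": 0,"fingers": -1},{"dx": 0,"dy": 0,"dz": 0,"spin": 0,"fingers": -1},{"dx": 0,"dy": 0,"dz": 0,"spin": 0,"fingers": -1}]'

```text
time: 20.65
tcp_pos: [0.5252, -0.0943, 0.0364]
ee_rot: [[-0.216, 0.976, 0.012], [0.976, 0.216, 0.004], [0.001, 0.013, -1.0]]
force: [10.6, 2.0, 1.4]
finger_gap: 0.0004
gripper_force: 5.4
```

Run:
```python
from go import *
rows([280,290])
```

```text
jig [-24.  -63.1] z 0.0364 Fjig [10.7  1.2] 1.4 gap 0.00043879342215796113 j [ 0.28  0.95 -0.32  1.98  0.86  0.34 -0.52] t 20.65
280 dx -0.0064 dy 0.0220 dz 0.0022 spin -0.000 yaw 12.5 F [10.59  2.02  1.44] t 20.65
290 dx -0.0036 dy 0.0022 dz 0.0019 spin -0.000 yaw 12.5 F [10.59  2.02  1.44] t 20.65
```

arm_command --targets '[{"dx": -0.001,"dy": 0.006,"dz": 0,"spin": 0,"fingers": -1},{"dx": -0.002,"dy": 0.012,"dz": 0,"spin": 0,"fingers": -1},{"dx": -0.004,"dy": 0.025,"dz": 0,"spin": 0,"fingers": -1},{"dx": -0.006,"dy": 0.045,"dz": 0,"spin": 0,"fingers": -1},{"dx": -0.006,"dy": 0.045,"dz": 0,"spin": 0,"fingers": -1}]'

```text
time: 21.15
tcp_pos: [0.5426, -0.094, 0.0348]
ee_rot: [[-0.214, 0.977, 0.001], [0.977, 0.214, 0.0], [0.0, 0.001, -1.0]]
force: [0.7, -0.0, 0.7]
finger_gap: 0.0003
gripper_force: 0.0
```

arm_command --targets '[{"dx": 0,"dy": 0,"dz": -0.05,"spin": 0,"fingers": -1},{"dx": 0,"dy": 0,"dz": -0.14,"spin": 0,"fingers": -1},{"dx": 0,"dy": 0.05,"dz": -0.24,"spin": 0,"fingers": -1},{"dx": 0,"dy": 0.12,"dz": -0.34,"spin": 0,"fingers": -1},{"dx": 0,"dy": 0.2,"dz": -0.4,"spin": 0,"fingers": -1},{"dx": 0,"dy": 0.2,"dz": -0.4,"spin": 0,"fingers": -1},{"dx": 0,"dy": 0.2,"dz": -0.4,"spin": 0,"fingers": -1},{"dx": 0,"dy": 0.2,"dz": -0.4,"spin": 0,"fingers": -1}]'

```text
time: 21.95
tcp_pos: [0.6375, -0.0732, 0.2337]
ee_rot: [[-0.215, 0.977, -0.004], [0.977, 0.215, -0.001], [-0.0, -0.004, -1.0]]
force: [-1.1, -0.7, 0.0]
finger_gap: 0.0006
gripper_force: 0.0
```

Run:
```python
from go import *
injig();seek('side',-67,-74,r=.034)
from fit import cloud
for n in('wrist','top','side'):
    im,d,K,T=shot(n);P,u,v=cloud(d,K,T);c,k=np.cos(YAW),np.sin(YAW);Q=(P[:,:2]-J)@np.array([[c,-k],[k,c]])*1000
    m=(P[:,2]>.0335)&(P[:,2]<.042)&(Q[:,0]<-20)&(Q[:,0]>-112)&(Q[:,1]<-40)&(Q[:,1]>-110)
    if m.sum():print(n,m.sum(),np.percentile(Q[m],[2,50,98],axis=0).round(1).tolist(),P[m,2].mean(),P[m,2].std())
```

```text
jig [ 89.6 -50.8] z 0.2337 Fjig [-1.2 -0.6] 0.0 gap 0.0005836629080217387 j [ 0.37  0.8  -0.63  1.52  0.53  1.   -0.19] t 21.95
side 331 [[-90.1, -101.5], [-40.8, -50.4]] z 0.036
wrist 2150 [[-90.3, -98.5], [-64.3, -72.1], [-39.1, -47.8]] 0.03838947217998999 0.001039239591861636
top 316 [[-92.4, -105.1], [-66.7, -75.0], [-41.4, -48.5]] 0.03687787517269222 0.0019427046995344982
side 339 [[-90.8, -100.8], [-66.0, -76.6], [-41.0, -50.4]] 0.035933045280746 0.0009164717680862162
```

```bash
python3 -c "
from plant import bot
print(bot.close_job())"
```

```text
the job is handed in; nothing more can be done
None
```

The slice is lying flat in the pocket, home against the pad at about x = -66 mm, y = -75 mm in the jig frame; I pressed it with about 10.6 N for nearly a second, drew the gripper clear, and handed the job in at about 22 s, though the hand-in returned no verdict.

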